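# Make up two gift sets at the shop table

### The job

Make up the two gift sets from the stock: in the long navy box stand the blue-striped candle in the middle bay with the brass tin and the amber bottle either side of it, and in the short pink box stand the orange-striped candle and the lilac carton, one to a bay. Set everything down gently without dropping it, upright and flat on the bay floor. Leave the black-striped candle, the ribbon spool and the box lids where they are.

Things in the scene. Friction and masses are not known exactly. Their poses are not given: they have to be found in the camera images.
- pot_blue: Candle in a straight ceramic pot with BLUE and white vertical stripes (rim too) and pale blue wax; 58 mm across, 66 mm tall, solid, about 0.24 kg. Origin: centre of its underside; z up.
- pot_orange: Candle in a straight ceramic pot with ORANGE and white vertical stripes (rim too) and peach wax; 58 mm across, 66 mm tall, about 0.24 kg. Origin: centre of its underside; z up.
- carton: Closed square card carton, lilac with pink stripes, a white label on each side and a white square on its top; 54 x 54 mm, 62 mm tall, about 0.15 kg. Origin: centre of its underside; z up, x and y square to its sides.
- tin: Round brass tea tin with lid, cream paper band round it and a small cream dot on its brass lid; 52 mm across, 56 mm tall, about 0.12 kg. Origin: centre of its underside; z up.
- bottle: Amber glass room-spray bottle with cream label and black cap; straight body 42 mm across up to 64 mm high, then a shoulder and a cap 30 mm across, 88 mm tall in all, about 0.14 kg. Origin: centre of its underside; z up.
- long_box: Long navy gift box without its lid, loose on the table, 0.45 kg, outside 88 mm (its x) by 256 mm (its y), 26 mm high. Board 4 mm thick everywhere, floor included (inner floor 4 mm above the origin). Two dividers, as high as the walls, make three open bays of 80 x 80 mm in a row along its y, with cream floors; bay centres at y = -84, 0 and +84 mm, x = 0. Origin: centre of its underside; z up.
- short_box: Short pink gift box without its lid, loose on the table, 0.45 kg, outside 88 mm (its x) by 172 mm (its y), 26 mm high. Board 4 mm thick everywhere, floor included (inner floor 4 mm above the origin). One divider, as high as the walls, makes two open bays of 80 x 80 mm along its y, with cream floors; bay centres at y = -42 and +42 mm, x = 0. Origin: centre of its underside; z up.
- pot_black: Candle in a straight ceramic pot with BLACK and white stripes and grey wax, same size as the other pots (58 mm across, 66 mm tall). It stands among the stock and belongs in neither box: leave it alone. Origin: centre of its underside; z up.
- spool: Upright spool of red ribbon with pale wooden flanges, 72 mm across, 44 mm tall, not needed. Origin: centre of its underside; z up.
- lids: The two gift box lids, shut side up in a pile, pink on navy, 264 x 96 mm (long side along its x), 60 mm high, not needed. Origin: centre of the underside; z up.
Not all that is in view belongs to the job. Leave any green or turquoise look-alike of the tin alone.

How it is judged:
At the end, for the whole second after the job is handed in: Blue pot in the navy box's middle bay, tin and bottle in its outer bays; orange pot and carton one in each bay of the pink box. Each on its bay floor (underside under 11 mm above the box's), within 22 mm of the bay centre along each box axis, upright to 0.12 rad, at rest (x of pot_blue in the frame of long_box between -0.022 and 0.022 m and z of each of pot_blue, tin, bottle in the frame of long_box below 0.011 m and angle between each of pot_blue, tin, bottle, pot_orange, carton's own z axis and vertical below 0.12 rad and linear speed of each of pot_blue, tin, bottle, pot_orange, carton below 0.02 m/s and angular speed of each of pot_blue, tin, bottle, pot_orange, carton below 0.2 rad/s and y of pot_blue in the frame of long_box between -0.022 and 0.022 m and x of tin in the frame of long_box between -0.022 and 0.022 m and (y of tin in the frame of long_box between 0.062 and 0.106 m or y of tin in the frame of long_box between -0.106 and -0.062 m) and x of bottle in the frame of long_box between -0.022 and 0.022 m and (y of bottle in the frame of long_box between 0.062 and 0.106 m or y of bottle in the frame of long_box between -0.106 and -0.062 m) and x of pot_orange in the frame of short_box between -0.022 and 0.022 m and z of each of pot_orange, carton in the frame of short_box below 0.011 m and (y of pot_orange in the frame of short_box between 0.02 and 0.064 m or y of pot_orange in the frame of short_box between -0.064 and -0.02 m) and x of carton in the frame of short_box between -0.022 and 0.022 m and (y of carton in the frame of short_box between 0.02 and 0.064 m or y of carton in the frame of short_box between -0.064 and -0.02 m)); the robot touches nothing.
It fails at once if one of the five things is dropped: it comes down faster than 0.7 m/s near the floor, as after a fall of more than about 25 mm ((height (world z) of pot_blue below 0.03 m and linear speed of pot_blue above 0.7 m/s) or (height (world z) of pot_orange below 0.03 m and linear speed of pot_orange above 0.7 m/s) or (height (world z) of carton below 0.03 m and linear speed of carton above 0.7 m/s) or (height (world z) of tin below 0.03 m and linear speed of tin above 0.7 m/s) or (height (world z) of bottle below 0.03 m and linear speed of bottle above 0.7 m/s)).
It fails at once if the black-striped pot is disturbed (moved more than 30 mm) (distance of pot_black from where it was at the start of the episode above 0.03 m).
It fails at once if the ribbon spool is disturbed (moved more than 30 mm) (distance of spool from where it was at the start of the episode above 0.03 m).
It fails at once if the pile of lids is disturbed (moved more than 30 mm) (distance of lids from where it was at the start of the episode above 0.03 m).
It also fails if it takes over 128 s, if anything falls off the work surface, if the arm or the gripper's body presses on something with over 40 N, if the wrist force passes 120 N, or if a joint passes its speed limit or range.

### The arm

A 6-joint arm with a two-finger parallel gripper is mounted at the origin on the work surface. World frame = base frame: x ahead of the robot, y to its left, z up, the work surface at z = 0. Lengths are in m, angles in rad, forces in N, time in s.
With the tool pointing down it reaches from about 0.225 to 0.875 m from the base axis. Payload 3.4 kg.
Tool frame: the origin (TCP) lies midway between the tips of the shut fingers; the grasp point (between the pads) lies 19 mm behind it; z points along the fingers, y is the direction in which the jaws open and shut (so a half turn about z gives the same grasp; the last joint's range is limited). The gripper opens to 85 mm and grips with 20 to 120 N. Pads are 22 mm wide; open, the fingers measure 114 mm over their backs; the gripper's body (76 mm by 85 mm) begins 54 mm behind the grasp point. The pads swing forward as they close: fully open they stand 13 mm farther back than shut.
Start: joints at [-1.367, 0.276, 1.505, -0, 1.361, -0.121], TCP at [0.183, -0.545, 0.197] pointing down, gripper open.
Joint ranges: [-2.89, 2.89], [-0.75, 2.08], [0.22, 2.7], [-1.18, 4.32], [0.11, 2.71], [-2.7, 2.7]. Speed limits (rad/s): [2.57, 2.57, 3.14, 3.14, 3.14, 3.14].

### API

Orientations are given as a unit quaternion [w, x, y, z].
In Python, from rig import monitor, imaging, ticket gives the robot as it stands.
- The arm moves only by the tool servo_tool, never from a script. Its argument "commands" is text: rows parted by semicolons, each of 5 numbers parted by spaces: the shift along the tool's x, y, z in cm, then the turn about the tool's z in rad, then the gripper command: -1 is shut, 1 is fully open, values between are in proportion. In form: x y z twist claw; .... A call has 1 to 10 rows; each row is the pose to reach, as a shift and turn from the pose commanded when the call began, along the tool's axes at that moment; what a row does not reach only later rows make up. A row lasts 1/12 s, in which the tool goes at most 41.7 mm and 7.16 degrees, less where a joint would pass 70% of its speed; a pose out of reach is approached as far as the arm can. A call with a gripper value outside its range is refused whole. The fingers move at their own pace and stop on an object; "newtons" is the grip in N (left out, the last holds). Time passes only in rows, so rows that repeat a pose let the fingers close. It gives the time, the measured TCP pose, the force and the opening at its end, in the units of the state.
- monitor.get_state(): the state, without advancing time (a new reading comes with each control period).
- imaging.get_image(name): name is "scene" or "top" or "wrist"; returns the picture (400x640x3 uint8, red, green, blue); there is no depth.
- imaging.get_calibration(name): a dict with "camera_matrix" (3x3 intrinsics, pixels), "R" (3x3) and "t" (3): a world point X has camera coordinates R X + t. Camera axes: x right, y down, z forward; pixel columns grow to the right and rows downward; lengths in m; the calibration is good to about 2 mm. The wrist camera is an equidistant fisheye: a pixel r from the principal point sees the ray r / f radians off the axis. A picture is of the moment at which its call begins: read the wrist's pose just before it. get_calibration takes no time and is no camera call; for the wrist camera it gives the pose at the moment of the call.
- ticket.sign_off(): hands the job in, once; it reports no verdict.
The state is a dict: "clock": time; "qpos": joint angles; "qd": joint speeds; "effort": joint torques, N m; "position": TCP position; "ee_rot": TCP orientation; "contact_force": force on the tool from outside, world axes, zero at the start; "moment": the same for the moment, N m; "width": finger opening in m.
Only numpy, scipy, OpenCV 4.12 (cv2) and the standard library are available. Lean on these libraries where they do the work, as an engineer would, in place of code of your own. Each camera call takes 0.05 s, during which the arm holds its last target. There are 200 camera calls.

## Working session

There is one attempt and no reset: what is moved stays moved. The work goes in short steps, Python scripts to look and compute and a tool call to move; the robot and the scene stay as the last step left them, time stands still between calls to the robot, and variables do not carry over. Pictures are saved under pics/ and viewed, about 12 in all and at most 16, crops included, and the job is handed in when it is done.

Besides the shell and the picture viewer there is one more tool, called as name(argument=value, ...) on one line, values as JSON. servo_tool: Moves the arm, as the interface text tells. Its arguments: {"type":"object","properties":{"commands":{"type":"string"},"newtons":{"type":"number"}},"required":["commands"]}

```bash
ls; mkdir -p pics
cat > h.py <<'E'
import numpy as np, cv2
from rig import monitor, imaging, ticket
def save(n,f):
    im=imaging.get_image(n); cv2.imwrite('pics/'+f,im[:,:,::-1]); return im
def ray(n,u,v,z):
    c=imaging.get_calibration(n);K=np.array(c['camera_matrix']);R=np.array(c['R']);t=np.array(c['t'])
    d=np.linalg.inv(K)@[u,v,1]
    d=R.T@d;o=-R.T@t
    return (o+d*(z-o[2])/d[2])
E
python3 - <<'E'
from h import *
save('top','top0.png');save('scene','scene0.png')
for n in('top','scene'):
    c=imaging.get_calibration(n);print(n,c)
print(monitor.get_state())
E
```

```text
pics
top {'camera_matrix': array([[496.30618986,   0.        , 316.92073083],
       [  0.        , 496.30618986, 202.98356489],
       [  0.        ,   0.        ,   1.        ]]), 'R': array([[-0.01118492, -0.99992958, -0.0039673 ],
       [-0.99114127,  0.01161154, -0.13230327],
       [ 0.13234002,  0.00245236, -0.99120134]]), 't': array([0.01665546, 0.59274518, 1.43409459])}
scene {'camera_matrix': array([[409.65630776,   0.        , 325.63613311],
       [  0.        , 409.65630776, 195.75866008],
       [  0.        ,   0.        ,   1.        ]]), 'R': array([[ 0.55782158,  0.82995831, -0.00207134],
       [ 0.72349706, -0.48748799, -0.48878161],
       [-0.40667811,  0.27115432, -0.87240372]]), 't': array([-0.36153757, -0.41307388,  1.39490684])}
{'clock': 0.1, 'qpos': array([-1.36703779e+00,  2.76506189e-01,  1.50599373e+00,  8.46525054e-06,
        1.36071921e+00, -1.20990370e-01]), 'qd': array([ 0.0016879 , -0.0008241 , -0.00256707, -0.0010225 , -0.00011606,
        0.00012194]), 'effort': array([ 8.80904408e-04, -4.17699623e+01, -2.46405387e+01, -3.19446663e-04,
        5.80639797e-03,  1.30888665e-05]), 'position': array([ 0.18336132, -0.5444229 ,  0.19604595]), 'ee_rot': array([-8.12712119e-04,  9.86846024e-01,  1.61660952e-01, -2.95101616e-05]), 'contact_force': array([ 0.19470761,  0.51451284, -0.64231422]), 'moment': array([ 0.0225621 ,  0.03858816, -0.00195208]), 'width': 0.08555450445525462}
```

View pics/top0.png

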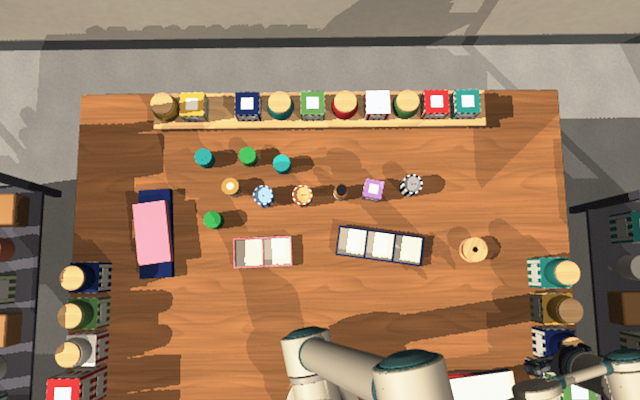

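View pics/scene0.png

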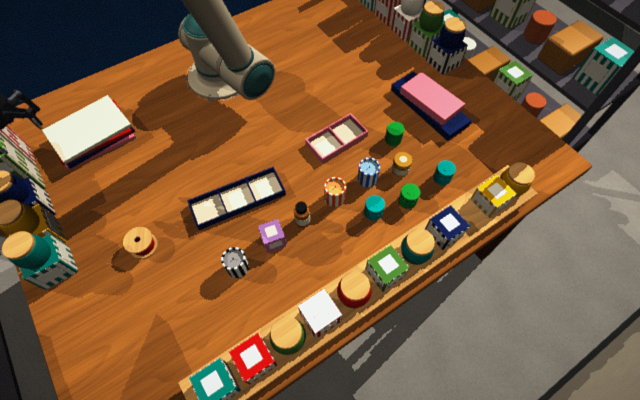

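The top view shows the stock in a row (tin 230,186; blue 263,196; orange 302,196; bottle 341,191; carton 373,188; black 411,184), the short box around (263,251) and the long box around (380,245). The scene view agrees. I'll enlarge the crops next.

Run:
```python
import cv2
im=cv2.imread('pics/top0.png')[165:275,215:435]
im=cv2.resize(im[0:110],None,fx=3.6,fy=3.6,interpolation=cv2.INTER_CUBIC); cv2.imwrite('pics/topc.png',im);print(im.shape)
im=cv2.imread('pics/scene0.png')[105:285,180:420]
im=cv2.resize(im,None,fx=3.3,fy=3.3,interpolation=cv2.INTER_CUBIC); cv2.imwrite('pics/scenec.png',im)
```

```text
(396, 792, 3)
```

View pics/topc.png

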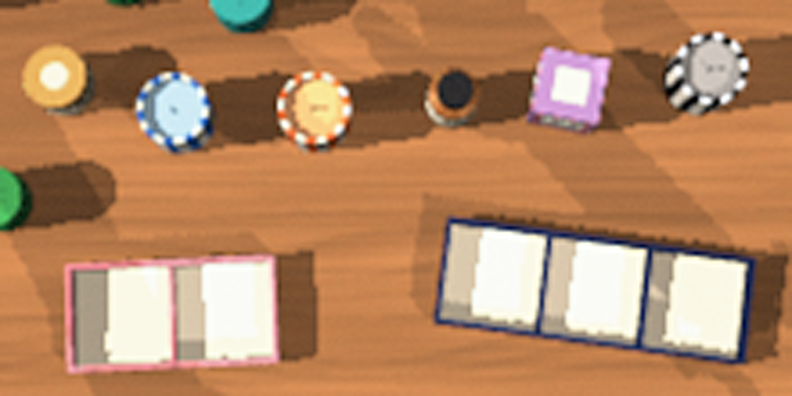

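View pics/scenec.png

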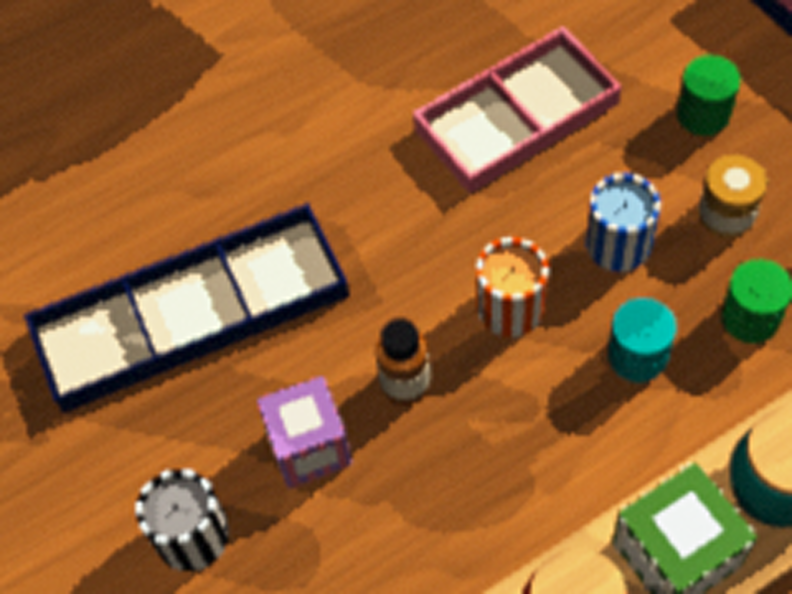

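Run:
```python
from h import *
T=lambda p,z:ray('top',(p[0]+.5)/3.6-.5+215,(p[1]+.5)/3.6-.5+165,z)
S=lambda p,z:ray('scene',(p[0]+.5)/3.3-.5+180,(p[1]+.5)/3.3-.5+105,z)
for n,a,b,z in [('tin',(55,76),(737,179),.056),('blue',(174,110),(625,209),.066),('orange',(315,109),(512,271),.066),('bottle',(457,90),(401,334),.088),('carton',(571,86),(301,416),.062),('black',(707,67),(179,510),.066)]:
    print(n,T(a,z).round(4)[:2],S(b,z).round(4)[:2])
for n,A,B in [('short',[(66,265),(275,256),(278,360),(70,371)],[(563,30),(415,117),(473,187),(620,93)]),('long',[(447,218),(753,260),(743,361),(436,322)],[(308,207),(28,318),(65,408),(347,295)])]:
  for f,P in((T,A),(S,B)):
    q=np.array([f(p,.026)[:2] for p in P]); c=q.mean(0)
    d=q[0]-q[1]+q[3]-q[2]; r=cv2.minAreaRect((q*1000).astype(np.float32))
    print(n,c.round(4),'yaxis angle off +y (rad, ccw+)',np.arctan2(-d[0],d[1]).round(4),np.linalg.norm(d)/2,r[1])
q=np.array([T(p,.062)[:2] for p in[(548,46),(612,57),(602,128),(533,118)]]);d=q[0]-q[1]+q[3]-q[2];print('carton',q.mean(0),np.arctan2(-d[0],d[1]))
from scipy.spatial.transform import Rotation as Ro
w=monitor.get_state()['ee_rot'];print(Ro.from_quat(w,scalar_first=True).as_matrix().round(3))
```

```text
tin [0.645 0.266] [0.6441 0.2659]
blue [0.6142 0.1672] [0.6198 0.1634]
orange [0.6136 0.0527] [0.6166 0.051 ]
bottle [ 0.6243 -0.0617] [ 0.6256 -0.0601]
carton [ 0.6307 -0.1559] [ 0.6306 -0.156 ]
black [ 0.6444 -0.2664] [ 0.648  -0.2697]
short [0.4517 0.1726] yaxis angle off +y (rad, ccw+) 0.0364 0.171522320744878 (86.86243438720703, 172.5729217529297)
short [0.4566 0.1695] yaxis angle off +y (rad, ccw+) 0.055 0.17018943669294892 (92.89816284179688, 173.80703735351562)
long [ 0.4664 -0.1748] yaxis angle off +y (rad, ccw+) -0.1428 0.2536159363959729 (254.2981414794922, 86.131591796875)
long [ 0.474  -0.1772] yaxis angle off +y (rad, ccw+) -0.146 0.24806612884136886 (251.5682830810547, 96.0936050415039)
carton [ 0.62974339 -0.15809198] -0.1708804529351845
[[ 0.948  0.319 -0.   ]
 [ 0.319 -0.948  0.002]
 [ 0.    -0.002 -1.   ]]
```

```bash
cat > g.py <<'E'
import sys
from h import *
from scipy.spatial.transform import Rotation as Ro
def go(x,y,z,a):
    s=monitor.get_state();M=Ro.from_quat(s['ee_rot'],scalar_first=True).as_matrix()
    ang=np.arctan2(M[1,1],M[0,1]); d=M.T@(np.array([x,y,z])-s['position'])*100
    tw=(-(a-ang)+np.pi/2)%np.pi-np.pi/2
    print('shift cm',d.round(2),'twist',tw.round(3),'| t',round(s['clock'],2),'pos',s['position'].round(4),'ang',ang.round(3),'q',s['qpos'].round(2),'F',s['contact_force'].round(1),'w',round(s['width'],4))
go(*map(float,sys.argv[1:5]))
E
python3 g.py .6305 -.157 .19 -.17
```

```text
shift cm [ 54.74 -22.45   0.65] twist -1.076 | t 0.1 pos [ 0.1834 -0.5444  0.196 ] ang -1.246 q [-1.37  0.28  1.51  0.    1.36 -0.12] F [ 0.2  0.5 -0.6] w 0.0856
```

servo_tool(commands="4 -1.6 -0.3 -0.1 1; 8 -3.2 -0.3 -0.2 1; 11.5 -4.8 -0.3 -0.32 1; 15 -6.4 -0.3 -0.44 1; 18.5 -8 -0.3 -0.56 1; 22 -9.5 -0.3 -0.68 1; 25.5 -11 -0.3 -0.8 1; 29 -12.5 -0.3 -0.92 1; 32 -13.8 -0.3 -1.0 1; 35 -15 -0.3 -1.07 1", newtons=30)

```text
clock: 0.93
position: [0.4682, -0.2892, 0.1995]
ee_rot: [-0.0, 0.765, 0.644, -0.0]
contact_force: [0.0, 0.3, 0.2]
width: 0.085
```

```bash
python3 g.py .6305 -.157 .12 -.17
```

```text
shift cm [15.79 13.74  7.95] twist -0.001 | t 0.93 pos [ 0.4682 -0.2892  0.1995] ang -0.171 q [-0.68  0.24  1.55  0.    1.35 -0.51] F [0.  0.3 0.2] w 0.085
```

servo_tool(commands="3 2.6 0.3 0 1; 6 5.2 0.6 0 1; 9 7.8 1.5 0 1; 12 10.4 3 0 1; 14 12.2 5 0 1; 15.8 13.7 7 0 1; 15.8 13.7 7.9 0 1; 15.8 13.7 7.9 0 1; 15.8 13.7 7.9 0 1")

```text
clock: 1.68
position: [0.6289, -0.1597, 0.12]
ee_rot: [-0.001, 0.766, 0.642, -0.001]
contact_force: [-0.0, -0.4, -0.0]
width: 0.085
```

```bash
python3 - <<'E'
from h import *
save('wrist','w0.png'); c=imaging.get_calibration('wrist');print(c)
E
python3 g.py .6305 -.157 .028 -.17
```

```text
{'camera_matrix': array([[309.70691629,   0.        , 318.81941579],
       [  0.        , 309.70691629, 194.28865736],
       [  0.        ,   0.        ,   1.        ]]), 'R': array([[ 9.84506504e-01, -1.75347522e-01, -4.36779367e-04],
       [-1.67431265e-01, -9.40794061e-01,  2.94742779e-01],
       [-5.20933353e-02, -2.90103052e-01, -9.55576529e-01]]), 't': array([-0.64777313, -0.0622046 ,  0.29382933])}
shift cm [0.35 0.06 9.32] twist -0.007 | t 1.73 pos [ 0.6294 -0.1603  0.1212] ang -0.177 q [-0.36  0.43  1.45 -0.    1.26 -0.18] F [ 0.2 -1.   0.5] w 0.0853
```

View pics/w0.png

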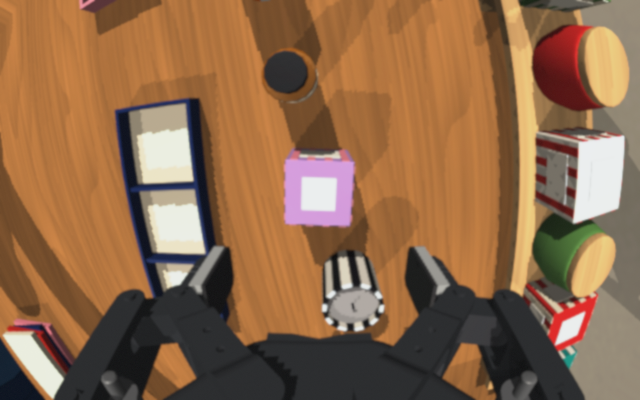

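The wrist view shows the carton square to the jaws with its white square centred at (319,195), the bottle cap at (287,72), and the black pot at (353,305) clear of the fingers.

```bash
cat >> h.py <<'E'
def wray(u,v,z):
    c=imaging.get_calibration('wrist');K=np.array(c['camera_matrix']);R=np.array(c['R']);t=np.array(c['t'])
    p=cv2.fisheye.undistortPoints(np.array([[[u,v]]],float),K,np.zeros(4))[0,0]
    d=R.T@[p[0],p[1],1];o=-R.T@t
    return (o+d*(z-o[2])/d[2])[:2].round(4)
E
python3 - <<'E'
from h import *
for n,u,v,z in [('carton',319,195,.062),('bottle',286,72,.088),('black',354,305,.066),('lb',117,108,.026),('lb2',197,99,.026)]: print(n,wray(u,v,z))
E
```

```text
carton [ 0.6298 -0.1594]
bottle [ 0.6245 -0.0628]
black [ 0.6433 -0.2698]
lb [ 0.443  -0.0441]
lb2 [ 0.5343 -0.0606]
```

servo_tool(commands="0.1 0.05 3 0 1; 0.2 0.05 6 0 1; 0.2 0.05 8 0 1; 0.2 0.05 9.2 0 1; 0.2 0.05 9.2 0 1; 0.2 0.05 9.2 0 -1; 0.2 0.05 9.2 0 -1; 0.2 0.05 9.2 0 -1; 0.2 0.05 9.2 0 -1; 0.2 0.05 9.2 0 -1", newtons=30)

```text
clock: 2.57
position: [0.6314, -0.1579, 0.03]
ee_rot: [0.001, 0.767, 0.642, 0.001]
contact_force: [-0.7, -0.8, 0.7]
width: 0.0256
```

servo_tool(commands="0 0 0 0 -1; 0 0 0 0 -1; 0 0 0 0 -1; 0 0 -1 0 -1; 0 0 -3 0 -1; 0 0 -6 0 -1; 0 0 -10 0 -1; 0 0 -14 0 -1; 0 0 -16 0 -1; 0 0 -16 0 -1")

```text
clock: 3.4
position: [0.6342, -0.1589, 0.1964]
ee_rot: [0.006, 0.766, 0.642, 0.003]
contact_force: [0.2, -0.9, 0.9]
width: 0.0
```

```bash
python3 g.py .4547 .130 .19 .04
```

```text
shift cm [ 25.3  -22.74   0.29] twist -0.216 | t 3.4 pos [ 0.6342 -0.1589  0.1964] ang -0.176 q [-0.35  0.39  1.34 -0.    1.4  -0.18] F [ 0.2 -0.9  0.9] w 0.0
```

Run:
```python
from h import *
save('wrist','w1.png'); 
print(monitor.get_state())
```

```text
{'clock': 3.45, 'qpos': array([-3.51751219e-01,  3.89872893e-01,  1.34191613e+00, -6.27835957e-05,
        1.40203659e+00, -1.75838434e-01]), 'qd': array([-0.00103163,  0.04209484,  0.08342771, -0.00093712, -0.0166365 ,
        0.0021614 ]), 'effort': array([ 2.43119651e-02, -5.05137777e+01, -2.62404889e+01, -5.25354199e-05,
        2.39454629e-02, -2.20820482e-07]), 'position': array([ 0.6326038 , -0.15827451,  0.1931372 ]), 'ee_rot': array([0.00338252, 0.76647865, 0.64225805, 0.00190819]), 'contact_force': array([ 1.35056885,  0.30231136, -1.12617781]), 'moment': array([-8.96971022e-05,  2.27633718e-02, -1.35759248e-02]), 'width': -2.3404934286203166e-05}
```

View pics/w1.png

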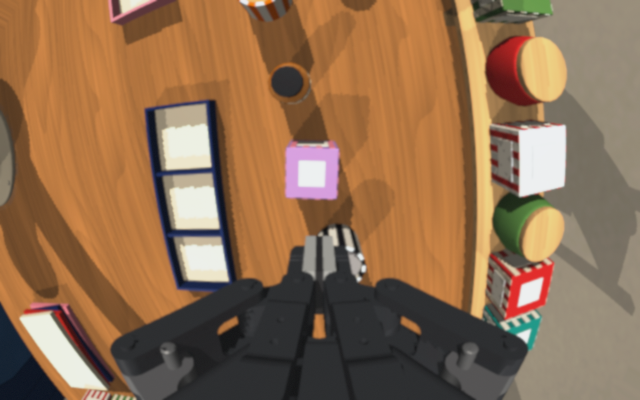

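Run:
```python
from h import *
from scipy.spatial.transform import Rotation as Ro
s=monitor.get_state();M=Ro.from_quat(s['ee_rot'],scalar_first=True).as_matrix()
c=imaging.get_calibration('wrist');K=np.array(c['camera_matrix']);R=np.array(c['R']);t=np.array(c['t'])
def pj(X):
    d=R@X+t; th=np.arctan2(np.hypot(d[0],d[1]),d[2]); u=d[:2]/np.hypot(*d[:2])*th
    return (K[0,0]*u+K[:2,2]).round(1)
o=-R.T@t
print('cam in tool frame',M.T@(o-s['position']), 'cam axes in tool',(M.T@R.T).round(3))
for k in(0,-.02,-.04,.09): print(k,pj(s['position']+M@[0,0,k]))
print('carton',wray(312,174,.062),wray(289,82,.088)); print(s['position'])
```

```text
cam in tool frame [ 7.45170175e-02  1.27402261e-04 -1.77691141e-01] cam axes in tool [[ 0.    -0.956 -0.294]
 [ 1.     0.    -0.   ]
 [ 0.    -0.294  0.956]]
0 [318.6 224.8]
-0.02 [318.6 238.6]
-0.04 [318.6 255.5]
0.09 [318.7 185.9]
carton [ 0.627  -0.1562] [ 0.6234 -0.0624]
[ 0.6326038  -0.15827451  0.1931372 ]
```

servo_tool(commands="0 0 2 0 1; 0 0 5 0 1; 0 0 8 0 1; 0 0 11 0 1; 0 0 13 0 1; 0 0 15 0 1; 0 0 16.5 0 1; 0 0 17.6 0 1; 0 0 17.6 0 1; 0 0 17.6 0 1")

```text
clock: 4.28
position: [0.6299, -0.1574, 0.0118]
ee_rot: [-0.001, 0.767, 0.642, -0.001]
contact_force: [-0.2, -0.5, 0.4]
width: 0.0853
```

```bash
python3 g.py .6295 -.158 .014 -.17
python3 - <<'E'
from h import *
save('wrist','w2.png')
s=save('scene','s2.png')[180:300,200:360]
a=cv2.resize(s[:,:,::-1],None,fx=4,fy=4,interpolation=cv2.INTER_CUBIC); cv2.imwrite('pics/s2c.png',a)
E
```

```text
shift cm [-0.07 -0.03 -0.22] twist -0.006 | t 4.28 pos [ 0.6299 -0.1574  0.0118] ang -0.176 q [-0.35  0.53  1.59 -0.    1.03 -0.18] F [-0.2 -0.5  0.4] w 0.0853
```

View pics/w2.png

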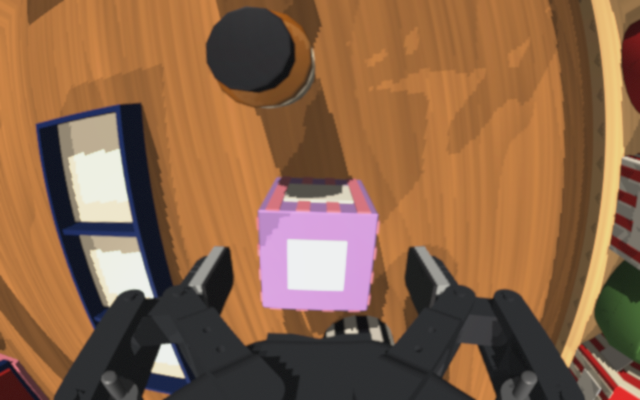

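The carton's top is centred at (318,262) between the open fingers, whose tips reach about row 250. They now straddle it, so I'll close.

servo_tool(commands="0 0 0 0 -1; 0 0 0 0 -1; 0 0 0 0 -1; 0 0 0 0 -1; 0 0 0 0 -1; 0 0 0 0 -1", newtons=30)

```text
clock: 4.88
position: [0.631, -0.1579, 0.014]
ee_rot: [0.001, 0.766, 0.642, 0.0]
contact_force: [-1.0, 0.7, 6.1]
width: 0.0531
```

```bash
python3 g.py .6295 -.158 .19 -.17
python3 - <<'E'
from h import *
w=save('wrist','w3.png')[150:400,150:490]
s=save('scene','s3.png')[180:300,200:360]
a=cv2.resize(s[:,:,::-1],(440,330),interpolation=cv2.INTER_CUBIC)
b=cv2.resize(w[:,:,::-1],(440,324))
cv2.imwrite('pics/c3.png',cv2.hconcat([a[:320,:350],b[:320]]))
E
```

```text
shift cm [ -0.05  -0.13 -17.6 ] twist -0.006 | t 4.88 pos [ 0.631  -0.1579  0.014 ] ang -0.176 q [-0.35  0.53  1.58 -0.    1.03 -0.18] F [-1.   0.7  6.1] w 0.0531
```

View pics/c3.png

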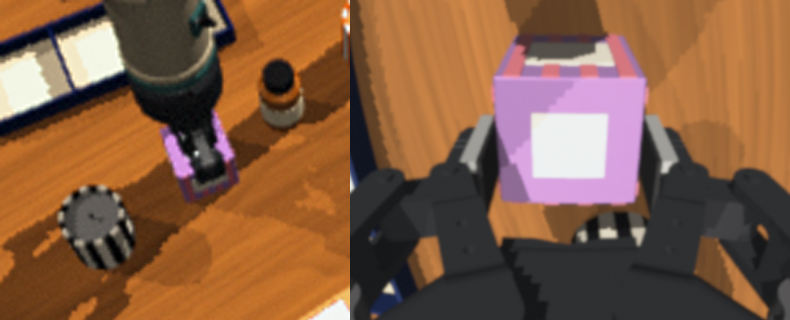

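servo_tool(commands="0 0 -0.5 0 -1; 0 0 -1.5 0 -1; 0 0 -3 0 -1; 0 0 -5 0 -1; 0 0 -8 0 -1; 0 0 -12 0 -1; 0 0 -15 0 -1; 0 0 -17 0 -1; 0 0 -17 0 -1")

```text
clock: 5.73
position: [0.6339, -0.1587, 0.1892]
ee_rot: [0.005, 0.766, 0.642, 0.003]
contact_force: [0.2, -0.7, -0.8]
width: 0.0532
```

```bash
python3 g.py .4547 .130 .16 .04
```

```text
shift cm [ 25.3  -22.72   2.62] twist -0.216 | t 5.73 pos [ 0.6339 -0.1587  0.1892] ang -0.176 q [-0.35  0.39  1.35  0.    1.39 -0.18] F [ 0.2 -0.7 -0.8] w 0.0532
```

servo_tool(commands="1.5 -1.3 0 0 -1; 4 -3.5 0 -0.02 -1; 7.5 -6.5 0 -0.06 -1; 11 -10 0 -0.1 -1; 14.5 -13 0 -0.14 -1; 18 -16 0 -0.18 -1; 21 -19 0 -0.21 -1; 23.5 -21 0 -0.21 -1; 25.2 -22.5 0 -0.21 -1; 25.2 -22.5 0 -0.21 -1")

```text
clock: 6.57
position: [0.4476, 0.1347, 0.1817]
ee_rot: [-0.003, 0.693, 0.721, -0.001]
contact_force: [1.1, -0.5, -1.7]
width: 0.053
```

```bash
python3 - <<'E'
from h import *
s=save('wrist','w4.png')
E
python3 g.py .4547 .130 .06 .04
```

```text
shift cm [-0.24  0.47 12.19] twist -0.001 | t 6.62 pos [0.4502 0.1321 0.1819] ang 0.039 q [0.14 0.13 1.74 0.   1.28 0.1 ] F [ 0.3 -0.9 -2.4] w 0.0534
```

View pics/w4.png

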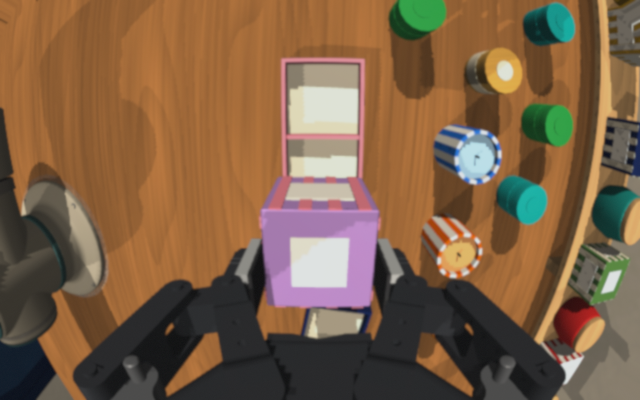

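The carton is held upright. The short box's far corners are at (282,60) and (364,60), and its divider crosses columns 283–363 at row 136. I'll refine the other poses from this view.

```bash
python3 - <<'E'
from h import *
for n,u,v,z in [('c1',281,59,.026),('c2',365,59,.026),('d1',282,136,.026),('d2',364,136,.026),('tin',505,71,.056),('blue',478,157,.066),('orange',459,255,.066)]: print(n,wray(u,v,z))
E
python3 g.py .4547 .130 .06 .04
```

```text
c1 [0.405  0.2523]
c2 [0.4939 0.2561]
d1 [0.4084 0.1685]
d2 [0.4972 0.1721]
tin [0.6471 0.2614]
blue [0.616 0.164]
orange [0.6152 0.0496]
shift cm [-0.24  0.47 12.19] twist -0.001 | t 6.62 pos [0.4502 0.1321 0.1819] ang 0.039 q [0.14 0.13 1.74 0.   1.28 0.1 ] F [ 0.3 -0.9 -2.4] w 0.0534
```

servo_tool(commands="-0.1 0.2 2 0 -1; -0.2 0.25 5 0 -1; -0.2 0.25 8.5 0 -1; -0.2 0.25 11 0 -1; -0.2 0.25 13 0 -1; -0.2 0.25 14 0 -1; -0.2 0.25 14.6 0 -1; -0.2 0.25 15 0 -1; -0.2 0.25 15 0 -1")

```text
clock: 7.37
position: [0.456, 0.1273, 0.0321]
ee_rot: [-0.0, 0.695, 0.719, -0.001]
contact_force: [-1.3, 0.1, -2.3]
width: 0.0536
```

```bash
python3 g.py .4547 .129 .018 .04
```

```text
shift cm [ 0.18 -0.12  1.41] twist -0.007 | t 7.37 pos [0.456  0.1273 0.0321] ang 0.033 q [ 0.13  0.29  1.96 -0.    0.9   0.09] F [-1.3  0.1 -2.3] w 0.0536
```

Open part way (about 65 mm) once it is down.

servo_tool(commands="0 0 0.5 0 -1; 0 0 0.9 0 -1; 0 0 1.2 0 -1; 0 0 1.4 0 -1; 0 0 1.4 0 -1; 0 0 1.4 0 -1")

```text
clock: 7.87
position: [0.4559, 0.128, 0.0188]
ee_rot: [0.0, 0.695, 0.719, 0.0]
contact_force: [-0.4, 0.9, -3.1]
width: 0.0534
```

servo_tool(commands="0 0 0 0 0.6; 0 0 0 0 0.6; 0 0 0 0 0.6; 0 0 0 0 0.6; 0 0 -2 0 0.6; 0 0 -5 0 0.8; 0 0 -9 0 1; 0 0 -13 0 1; 0 0 -16 0 1; 0 0 -16 0 1")

```text
clock: 8.7
position: [0.4605, 0.1286, 0.1856]
ee_rot: [0.004, 0.695, 0.719, 0.005]
contact_force: [0.9, 0.7, -1.2]
width: 0.0855
```

```bash
python3 - <<'E'
from h import *
s=save('wrist','w5.png')
E
python3 g.py .615 .051 .12 .04
```

```text
shift cm [-8.26 15.31  6.38] twist -0.006 | t 8.75 pos [0.4586 0.1283 0.1825] ang 0.034 q [ 0.13  0.13  1.73 -0.    1.27  0.09] F [-0.2  0.2 -1.3] w 0.0854
```

View pics/w5.png

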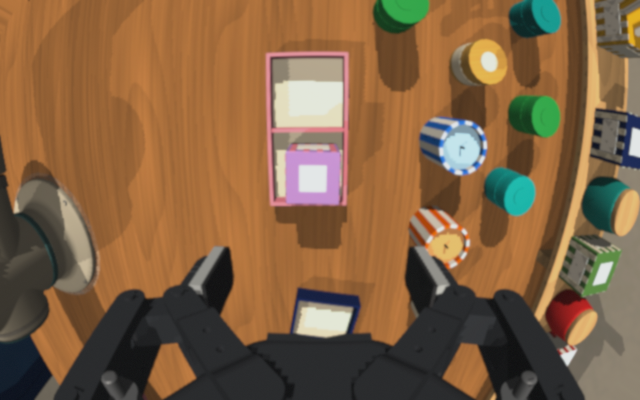

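The carton is in the near bay of the pink box, with its white square at (313,179). Next is the orange pot, whose rim is at (440,246).

```bash
python3 - <<'E'
from h import *
for n,u,v,z in [('carton',313,179,.066),('d1',270,130,.026),('d2',347,130,.026),('c1',266,53,.026),('c2',348,53,.026),('n1',271,206,.026),('n2',344,206,.026),('tin',489,62,.056),('blue',462,147,.066),('orange',440,246,.066)]: print(n,wray(u,v,z))
E
python3 g.py .615 .050 .12 .04
```

```text
carton [0.4539 0.1279]
d1 [0.4056 0.1713]
d2 [0.4888 0.1737]
c1 [0.3993 0.2556]
c2 [0.4864 0.2576]
n1 [0.4064 0.0843]
n2 [0.4903 0.0871]
tin [0.6375 0.2633]
blue [0.6062 0.1682]
orange [0.5984 0.056 ]
shift cm [-8.36 15.3   6.38] twist -0.006 | t 8.75 pos [0.4586 0.1283 0.1825] ang 0.034 q [ 0.13  0.13  1.73 -0.    1.27  0.09] F [-0.2  0.2 -1.3] w 0.0854
```

servo_tool(commands="-1.8 3.3 0 0 1; -3.6 6.6 0 0 1; -5.4 10 0 0 1; -7.2 13 0 0 1; -8.3 15.4 1 0 1; -8.3 15.4 3.5 0 1; -8.3 15.4 6.4 0 1; -8.3 15.4 6.4 0 1; -8.3 15.4 6.4 0 1")

```text
clock: 9.5
position: [0.6103, 0.0502, 0.1121]
ee_rot: [-0.002, 0.695, 0.719, -0.002]
contact_force: [-0.4, -0.1, 0.9]
width: 0.0851
```

```bash
python3 g.py .615 .050 .016 .04
```

```text
shift cm [-0.04  0.54  9.6 ] twist -0.006 | t 9.5 pos [0.6103 0.0502 0.1121] ang 0.034 q [-0.03  0.39  1.55 -0.    1.21 -0.07] F [-0.4 -0.1  0.9] w 0.0851
```

servo_tool(commands="0 0.3 0 0 1; 0 0.3 3 0 1; 0 0.3 6 0 1; 0 0.3 8.5 0 1; 0 0.3 9.9 0 1; 0 0.3 9.9 0 1; 0 0.3 9.9 0 1")

```text
clock: 10.08
position: [0.6167, 0.0505, 0.017]
ee_rot: [0.001, 0.695, 0.719, 0.001]
contact_force: [-0.2, 0.7, 0.9]
width: 0.0851
```

servo_tool(commands="0 0 0 0 -1; 0 0 0 0 -1; 0 0 0 0 -1; 0 0 0 0 -1; 0 0 0 0 -1; 0 0 0 0 -1; 0 0 0 0 -1", newtons=30)

```text
clock: 10.67
position: [0.616, 0.0503, 0.0181]
ee_rot: [0.001, 0.695, 0.719, 0.001]
contact_force: [-1.8, 0.2, 6.6]
width: 0.0564
```

servo_tool(commands="0 0 -0.5 0 -1; 0 0 -1.5 0 -1; 0 0 -3 0 -1; 0 0 -5 0 -1; 0 0 -8 0 -1; 0 0 -12 0 -1; 0 0 -15 0 -1; 0 0 -17 0 -1; 0 0 -17 0 -1; 0 0 -17 0 -1")

```text
clock: 11.5
position: [0.6163, 0.0503, 0.1873]
ee_rot: [0.001, 0.695, 0.719, 0.001]
contact_force: [-1.0, -0.2, -3.3]
width: 0.0565
```

```bash
python3 g.py .4515 .213 .18 .04
```

```text
shift cm [ 16.82 -15.92   0.67] twist -0.006 | t 11.5 pos [0.6163 0.0503 0.1873] ang 0.034 q [-0.03  0.34  1.43 -0.    1.37 -0.06] F [-1.  -0.2 -3.3] w 0.0565
```

Run:
```python
from h import *
from scipy.spatial.transform import Rotation as Ro
s=monitor.get_state();M=Ro.from_quat(s['ee_rot'],scalar_first=True).as_matrix()
im=save('wrist','w6.png');h=cv2.cvtColor(im,cv2.COLOR_RGB2HSV)
m=cv2.inRange(h,(8,70,150),(25,170,255));m[:,:260]=0;m[:,380:]=0;m[:180]=0;m[330:]=0
n,l,st,ce=cv2.connectedComponentsWithStats(m)
for i in range(1,n):
    if st[i,4]>300: 
        p=wray(*ce[i],s['position'][2]+.066-.017);print(st[i],ce[i],p,'tool frame',(M.T@(np.r_[p,s['position'][2]]-s['position'])).round(4))
```

```text
[ 260  180   46   62 1052] [272.57794677 201.92870722] [0.5938 0.0817] tool frame [ 0.0321 -0.0214 -0.0001]
[ 260  180  120  150 9770] [324.06499488 264.44503582] [0.6174 0.0515] tool frame [0.0012 0.0012 0.    ]
```

```bash
python3 -c "
import cv2
cv2.imwrite('pics/w6c.png',cv2.resize(cv2.imread('pics/w6.png')[150:350,190:450],None,fx=2,fy=2))"
```

```text
(no output)
```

View pics/w6c.png

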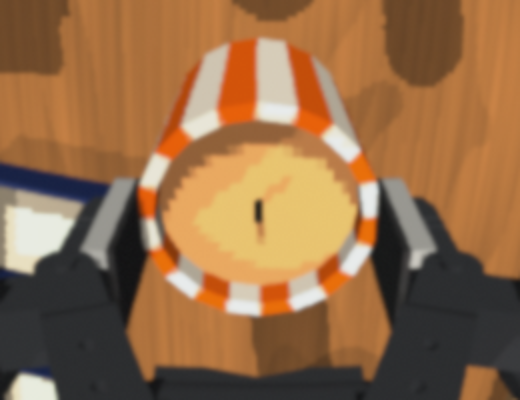

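The pot is held upright, with its rim centred near crop (260,208), which is about 7 mm towards the camera side. I'll shift the placing target to match.

servo_tool(commands="1 -1 0 0 -1; 3 -2.8 0 0 -1; 5.5 -5.2 0 0 -1; 8.5 -8 0 0 -1; 11.5 -11 0 0 -1; 14 -13.2 0 0 -1; 15.6 -14.8 0 0 -1; 16.3 -15.8 0 0 -1; 16.3 -15.8 0 0 -1; 16.3 -15.8 0 0 -1")

```text
clock: 12.38
position: [0.4515, 0.2075, 0.1849]
ee_rot: [0.0, 0.694, 0.719, -0.001]
contact_force: [0.2, -0.8, -2.6]
width: 0.0563
```

servo_tool(commands="0 0 2 0 -1; 0 0 5 0 -1; 0 0 8.5 0 -1; 0 0 11 0 -1; 0 0 13 0 -1; 0 0 14 0 -1; 0 0 14.6 0 -1; 0 0 15 0 -1; 0 0 15 0 -1")

```text
clock: 13.13
position: [0.4528, 0.2071, 0.0351]
ee_rot: [-0.0, 0.695, 0.719, -0.0]
contact_force: [0.1, 0.2, -2.3]
width: 0.0564
```

```bash
python3 g.py .452 .208 .022 .04
```

```text
shift cm [ 0.09 -0.08  1.31] twist -0.007 | t 13.13 pos [0.4528 0.2071 0.0351] ang 0.033 q [ 0.29  0.31  1.9  -0.    0.93  0.26] F [ 0.1  0.2 -2.3] w 0.0564
```

servo_tool(commands="0 0 0.5 0 -1; 0 0 0.9 0 -1; 0 0 1.1 0 -1; 0 0 1.3 0 -1; 0 0 1.3 0 -1; 0 0 1.3 0 -1")

```text
clock: 13.63
position: [0.4522, 0.2079, 0.0229]
ee_rot: [0.0, 0.695, 0.719, 0.0]
contact_force: [0.3, -0.9, -2.2]
width: 0.0563
```

servo_tool(commands="0 0 0 0 0.6; 0 0 0 0 0.6; 0 0 0 0 0.6; 0 0 0 0 0.6; 0 0 -2 0 0.6; 0 0 -5 0 0.8; 0 0 -8 0 1; 0 0 -11 0 1; 0 0 -13 0 1; 0 0 -13 0 1")

```text
clock: 14.47
position: [0.4555, 0.2089, 0.1577]
ee_rot: [0.003, 0.695, 0.719, 0.004]
contact_force: [0.8, -0.1, 0.4]
width: 0.0855
```

```bash
python3 g.py .616 .167 .15 .0
```

```text
shift cm [-4.73 15.89  0.91] twist 0.034 | t 14.47 pos [0.4555 0.2089 0.1577] ang 0.034 q [ 0.29  0.19  1.73 -0.    1.22  0.26] F [ 0.8 -0.1  0.4] w 0.0855
```

servo_tool(commands="-1 3.2 0 0 1; -2 6.8 0 0 1; -3 10.5 0 0 1; -4 13.5 0 0 1; -4.6 15.5 0 0 1; -4.6 16.2 0 0 1; -4.6 16.2 3 0 1; -4.6 16.2 6 0 1; -4.6 16.2 6 0 1; -4.6 16.2 6 0 1")

```text
clock: 15.3
position: [0.613, 0.1674, 0.0909]
ee_rot: [-0.002, 0.695, 0.719, -0.002]
contact_force: [0.6, 0.4, 0.7]
width: 0.0852
```

```bash
python3 - <<'E'
from h import *
save('wrist','w7.png')
E
python3 g.py .616 .167 .018 .034
```

```text
shift cm [-0.08  0.12  7.49] twist 0.0 | t 15.35 pos [0.6149 0.1677 0.0929] ang 0.034 q [0.16 0.44 1.52 0.   1.18 0.12] F [0.6 0.1 0.2] w 0.0854
```

View pics/w7.png

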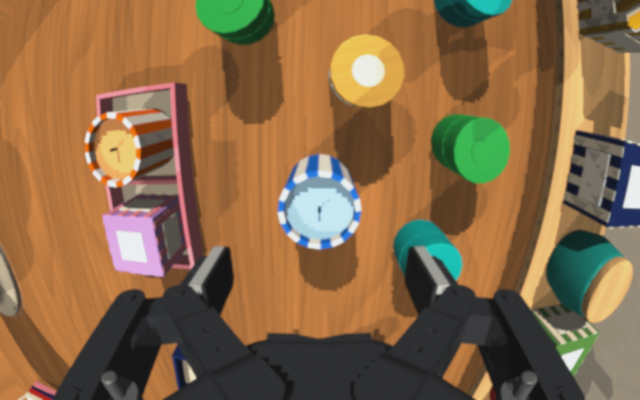

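The orange pot and the carton are both standing in the pink box. The blue rim is centred at about (320,203) and the turquoise tin at about (428,245), close to the right finger.

Run:
```python
from h import *
for n,u,v,z in [('blue',320,203,.066),('turq',430,256,.056),('tin',368,70,.056)]: print(n,wray(u,v,z))
```

```text
blue [0.6155 0.173 ]
turq [0.7076 0.1264]
tin [0.645  0.2662]
```

servo_tool(commands="0.3 0.1 0 0 1; 0.3 0.1 2.5 0 1; 0.3 0.1 5 0 1; 0.3 0.1 7 0 1; 0.3 0.1 7.5 0 1; 0.3 0.1 7.5 0 1; 0.3 0.1 7.5 0 1")

```text
clock: 15.93
position: [0.6179, 0.1709, 0.0196]
ee_rot: [0.001, 0.695, 0.719, 0.001]
contact_force: [0.3, -0.4, 0.5]
width: 0.0854
```

servo_tool(commands="0 0 0 0 -1; 0 0 0 0 -1; 0 0 0 0 -1; 0 0 0 0 -1; 0 0 0 0 -1; 0 0 0 0 -1; 0 0 0 0 -1", newtons=30)

```text
clock: 16.52
position: [0.6164, 0.1706, 0.0197]
ee_rot: [0.0, 0.695, 0.719, 0.0]
contact_force: [-3.6, -0.3, 5.7]
width: 0.0567
```

servo_tool(commands="0 0 -0.5 0 -1; 0 0 -1.5 0 -1; 0 0 -3 0 -1; 0 0 -5 0 -1; 0 0 -8 0 -1; 0 0 -12 0 -1; 0 0 -15 0 -1; 0 0 -17 0 -1; 0 0 -17 0 -1; 0 0 -17 0 -1")

```text
clock: 17.35
position: [0.6172, 0.1705, 0.1891]
ee_rot: [0.001, 0.695, 0.719, 0.001]
contact_force: [0.3, 0.2, -4.3]
width: 0.0565
```

```bash
python3 g.py .469 -.177 .18 -.144
```

```text
shift cm [-34.22 -15.99   0.85] twist 0.178 | t 17.35 pos [0.6172 0.1705 0.1891] ang 0.034 q [ 0.16  0.38  1.37 -0.    1.39  0.13] F [ 0.3  0.2 -4.3] w 0.0565
```

servo_tool(commands="-1.2 -0.6 0 0 -1; -3.5 -1.6 0 0 -1; -6.5 -3 0 0 -1; -9.5 -4.5 0 0 -1; -12.5 -6 0 0.02 -1; -15.5 -7.3 0 0.06 -1; -18.5 -8.7 0 0.1 -1; -21.5 -10 0 0.14 -1; -24.5 -11.4 0 0.17 -1; -27 -12.6 0 0.178 -1")

```text
clock: 18.18
position: [0.4962, -0.1056, 0.1852]
ee_rot: [-0.002, 0.757, 0.654, -0.002]
contact_force: [0.6, 0.2, -2.3]
width: 0.0566
```

```bash
python3 g.py .469 -.177 .18 -.144
```

```text
shift cm [-7.46 -1.65  0.54] twist -0.002 | t 18.18 pos [ 0.4962 -0.1056  0.1852] ang -0.146 q [-0.35  0.18  1.66 -0.    1.3  -0.2 ] F [ 0.6  0.2 -2.3] w 0.0566
```

servo_tool(commands="-2.5 -0.6 0 0 -1; -4.8 -1.2 0 0 -1; -6.6 -1.6 0 0 -1; -7.5 -1.8 0 0 -1; -7.6 -1.9 0 0 -1; -7.6 -1.9 0 0 -1; -7.6 -1.9 0 0 -1; -7.6 -1.9 0 0 -1")

```text
clock: 18.85
position: [0.4702, -0.1751, 0.1874]
ee_rot: [-0.0, 0.756, 0.655, 0.0]
contact_force: [0.4, 0.5, -2.6]
width: 0.0563
```

```bash
python3 - <<'E'
from h import *
save('wrist','w8.png')
E
python3 g.py .469 -.177 .03 -.144
```

```text
shift cm [-0.21 -0.1  15.76] twist 0.001 | t 18.9 pos [ 0.4703 -0.1751  0.1876] ang -0.143 q [-0.5   0.17  1.67  0.    1.3  -0.35] F [ 0.3 -0.3 -1.4] w 0.0568
```

View pics/w8.png

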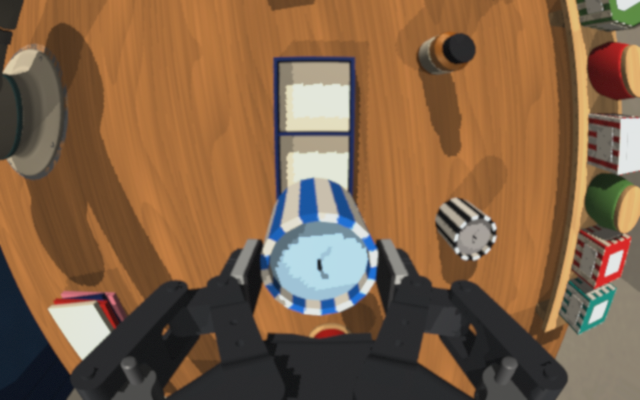

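The blue pot is held upright, with its rim centred at about (320,258). The long box's far end is at (275–354,59) and its divider is at row 132. I'll check the box pose.

Run:
```python
from h import *
for n,u,v,z in [('c1',275,58,.026),('c2',355,58,.026),('d1',275,132,.026),('d2',354,132,.026),('rim',320,257,.1876+.066-.0195),('bottle',460,48,.088)]: print(n,wray(u,v,z))
```

```text
c1 [ 0.4411 -0.0457]
c2 [ 0.5264 -0.0583]
d1 [ 0.4285 -0.1268]
d2 [ 0.5145 -0.1393]
rim [ 0.4713 -0.1726]
bottle [ 0.6205 -0.0623]
```

servo_tool(commands="-0.3 -0.3 2 0 -1; -0.3 -0.3 5 0 -1; -0.3 -0.3 8.5 0 -1; -0.3 -0.3 11.5 0 -1; -0.3 -0.3 13.5 0 -1; -0.3 -0.3 14.5 0 -1; -0.3 -0.3 15 0 -1; -0.3 -0.3 15 0 -1; -0.3 -0.3 15 0 -1")

```text
clock: 19.65
position: [0.4675, -0.1787, 0.0383]
ee_rot: [0.001, 0.756, 0.655, 0.0]
contact_force: [0.1, 0.2, -3.3]
width: 0.0566
```

```bash
python3 g.py .467 -.178 .0245 -.144
```

```text
shift cm [ 0.06 -0.06  1.38] twist 0.001 | t 19.65 pos [ 0.4675 -0.1787  0.0383] ang -0.143 q [-0.5   0.31  1.9   0.    0.93 -0.36] F [ 0.1  0.2 -3.3] w 0.0566
```

servo_tool(commands="0 0 0.5 0 -1; 0 0 0.9 0 -1; 0 0 1.2 0 -1; 0 0 1.4 0 -1; 0 0 1.4 0 -1; 0 0 1.4 0 -1")

```text
clock: 20.15
position: [0.4667, -0.1788, 0.0239]
ee_rot: [0.0, 0.756, 0.654, 0.0]
contact_force: [0.3, -0.1, -1.9]
width: 0.0563
```

servo_tool(commands="0 0 0 0 0.6; 0 0 0 0 0.6; 0 0 0 0 0.6; 0 0 0 0 0.6; 0 0 -2 0 0.6; 0 0 -5 0 0.8; 0 0 -8 0 1; 0 0 -11 0 1; 0 0 -14 0 1; 0 0 -14 0 1")

```text
clock: 20.98
position: [0.4706, -0.1808, 0.17]
ee_rot: [0.006, 0.756, 0.654, 0.002]
contact_force: [1.0, -0.2, -0.1]
width: 0.0853
```

```bash
python3 g.py .625 -.061 .16 -.144
```

```text
shift cm [14.08 13.55  1.1 ] twist 0.0 | t 20.98 pos [ 0.4706 -0.1808  0.17  ] ang -0.144 q [-0.5   0.18  1.71 -0.    1.24 -0.36] F [ 1.  -0.2 -0.1] w 0.0853
```

servo_tool(commands="2.8 2.8 0 0 1; 5.6 5.6 0 0 1; 8.5 8.5 0 0 1; 11 11 0 0 1; 13 13 0 0 1; 13.9 13.9 0 0 1; 13.9 13.9 2 0 1; 13.9 13.9 3 0 1; 13.9 13.9 3 0 1; 13.9 13.9 3 0 1")

```text
clock: 21.82
position: [0.6227, -0.0616, 0.1329]
ee_rot: [-0.001, 0.756, 0.654, -0.001]
contact_force: [0.6, 0.2, -0.7]
width: 0.0852
```

```bash
python3 - <<'E'
from h import *
save('wrist','w9.png')
E
python3 g.py .624 -.0615 .022 -.144
```

```text
shift cm [ 0.04  0.06 11.19] twist -0.001 | t 21.87 pos [ 0.6235 -0.0618  0.1339] ang -0.145 q [-0.21  0.39  1.49 -0.    1.26 -0.06] F [ 0.6 -0.4  0. ] w 0.0853
```

View pics/w9.png

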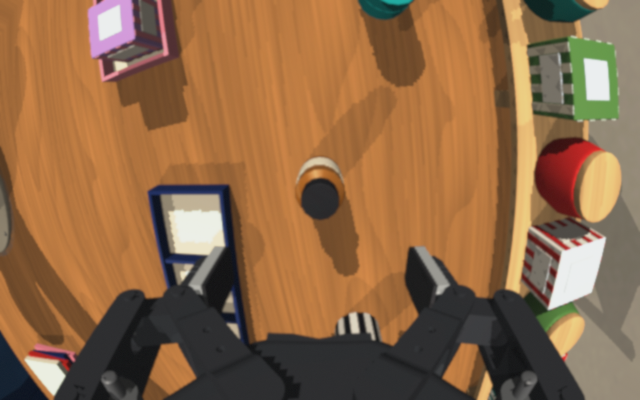

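The bottle cap is at (319,199), centred left-to-right between the jaws, and the path down is clear.

Run:
```python
from h import *
print(wray(319,199,.088), wray(319,178,.064), wray(152,187,.026),wray(229,186,.026))
```

```text
[ 0.6239 -0.0599] [ 0.6254 -0.0496] [ 0.4473 -0.0415] [ 0.5352 -0.0539]
```

servo_tool(commands="0 0 2.5 0 1; 0 0 5.5 0 1; 0 0 8 0 1; 0 0 10 0 1; 0 0 11 0 1; 0 0 11 0 1; 0 0 11 0 1")

```text
clock: 22.45
position: [0.6247, -0.0617, 0.0247]
ee_rot: [0.0, 0.756, 0.654, 0.0]
contact_force: [0.7, -0.4, 0.1]
width: 0.0853
```

servo_tool(commands="0 0 0 0 -1; 0 0 0 0 -1; 0 0 0 0 -1; 0 0 0 0 -1; 0 0 0 0 -1; 0 0 0 0 -1; 0 0 0 0 -1; 0 0 0 0 -1", newtons=30)

```text
clock: 23.12
position: [0.6248, -0.0613, 0.0252]
ee_rot: [0.001, 0.756, 0.654, 0.0]
contact_force: [-1.5, -0.1, 4.9]
width: 0.0393
```

servo_tool(commands="0 0 0 0 0.6; 0 0 0 0 0.6; 0 0 0 0 0.6; 0 0 0 0 0.6; 0.3 0 0.5 0 0.6; 0.3 0 0.6 0 0.6; 0.3 0 0.6 0 0.6")

```text
clock: 23.7
position: [0.624, -0.0579, 0.0169]
ee_rot: [-0.001, 0.756, 0.654, -0.001]
contact_force: [0.3, 0.2, -0.1]
width: 0.0684
```

servo_tool(commands="0 0 0 0 -1; 0 0 0 0 -1; 0 0 0 0 -1; 0 0 0 0 -1; 0 0 0 0 -1; 0 0 0 0 -1; 0 0 0 0 -1; 0 0 0 0 -1", newtons=35)

```text
clock: 24.37
position: [0.6246, -0.0582, 0.018]
ee_rot: [0.0, 0.756, 0.654, -0.0]
contact_force: [-1.6, 0.1, 2.6]
width: 0.0402
```

servo_tool(commands="0 0 -0.5 0 -1; 0 0 -1.5 0 -1; 0 0 -3 0 -1; 0 0 -5 0 -1; 0 0 -8 0 -1; 0 0 -11 0 -1; 0 0 -13 0 -1; 0 0 -14 0 -1; 0 0 -14 0 -1; 0 0 -14 0 -1")

```text
clock: 25.2
position: [0.6244, -0.0581, 0.1576]
ee_rot: [0.0, 0.756, 0.654, -0.0]
contact_force: [-0.7, 0.5, -1.5]
width: 0.04
```

```bash
python3 g.py .481 -.094 .16 -.144
```

```text
shift cm [ -5.61 -13.67  -0.24] twist 0.0 | t 25.2 pos [ 0.6244 -0.0581  0.1576] ang -0.144 q [-0.2   0.38  1.45 -0.    1.31 -0.06] F [-0.7  0.5 -1.5] w 0.04
```

servo_tool(commands="-0.4 -1 0 0 -1; -1.3 -3 0 0 -1; -2.4 -6 0 0 -1; -3.6 -9 0 0 -1; -4.7 -11.5 0 0 -1; -5.4 -13.2 0 0 -1; -5.6 -13.7 0 0 -1; -5.6 -13.7 0 0 -1; -5.6 -13.7 0 0 -1")

```text
clock: 25.95
position: [0.481, -0.0939, 0.1572]
ee_rot: [-0.0, 0.756, 0.654, 0.0]
contact_force: [0.7, -0.4, -1.2]
width: 0.0401
```

servo_tool(commands="0 0 2 0 -1; 0 0 5 0 -1; 0 0 8 0 -1; 0 0 10 0 -1; 0 0 11.2 0 -1; 0 0 12 0 -1; 0 0 12 0 -1; 0 0 12 0 -1")

```text
clock: 26.62
position: [0.4819, -0.0939, 0.0376]
ee_rot: [-0.0, 0.756, 0.655, 0.0]
contact_force: [-0.3, 0.6, -0.5]
width: 0.0403
```

```bash
python3 g.py .481 -.094 .0225 -.144
```

```text
shift cm [-0.02 -0.08  1.51] twist 0.0 | t 26.62 pos [ 0.4819 -0.0939  0.0376] ang -0.144 q [-0.33  0.3   1.92  0.    0.92 -0.19] F [-0.3  0.6 -0.5] w 0.0403
```

servo_tool(commands="0 0 0.5 0 -1; 0 0 0.9 0 -1; 0 0 1.2 0 -1; 0 0 1.5 0 -1; 0 0 1.5 0 -1; 0 0 1.5 0 -1")

```text
clock: 27.12
position: [0.4809, -0.094, 0.0228]
ee_rot: [0.0, 0.756, 0.654, -0.0]
contact_force: [-0.3, -0.5, -1.0]
width: 0.0403
```

servo_tool(commands="0 0 0 0 0.4; 0 0 0 0 0.4; 0 0 0 0 0.4; 0 0 0 0 0.4; 0 0 -2 0 0.4; 0 0 -5 0 0.8; 0 0 -8 0 1; 0 0 -11 0 1; 0 0 -14 0 1; 0 0 -14 0 1")

```text
clock: 27.95
position: [0.4851, -0.0953, 0.1689]
ee_rot: [0.005, 0.756, 0.654, 0.003]
contact_force: [1.3, -0.4, 0.6]
width: 0.0853
```

```bash
python3 g.py .646 .266 .16 -.144
```

```text
shift cm [38.06 10.73  0.93] twist 0.0 | t 27.95 pos [ 0.4851 -0.0953  0.1689] ang -0.144 q [-0.33  0.17  1.73 -0.    1.24 -0.19] F [ 1.3 -0.4  0.6] w 0.0853
```

servo_tool(commands="3.5 1 0 0 1; 7.3 2.1 0 0 1; 11 3.2 0 0 1; 14.8 4.3 0 0 1; 18.6 5.4 0 0 1; 22.4 6.6 0 0 1; 26 7.6 0 0 1; 29.8 8.7 0 0 1; 33.5 9.8 0 0 1; 36.5 10.7 0 0 1")

```text
clock: 28.78
position: [0.6399, 0.2549, 0.1621]
ee_rot: [-0.0, 0.756, 0.655, 0.0]
contact_force: [0.2, 0.0, 0.2]
width: 0.0854
```

servo_tool(commands="1.4 0.4 0 0 1; 1.4 0.4 2 0 1; 1.4 0.4 5 0 1; 1.4 0.4 5 0 1; 1.4 0.4 5 0 1; 1.4 0.4 5 0 1")

```text
clock: 29.28
position: [0.6457, 0.2652, 0.1135]
ee_rot: [0.0, 0.756, 0.654, 0.0]
contact_force: [0.5, -0.4, 0.7]
width: 0.0856
```

```bash
python3 - <<'E'
from h import *
w=save('wrist','w10.png')
b=w[100:300,200:440]
t=save('top','t10.png')[165:275,215:435]
A=cv2.resize(b,(400,333))
B=cv2.resize(t,(400,200),interpolation=cv2.INTER_CUBIC); B=cv2.copyMakeBorder(B,0,133,0,0,cv2.BORDER_CONSTANT)
cv2.imwrite('pics/c10.png',cv2.hconcat([A,B])[:,:,::-1])
E
python3 g.py .6455 .2655 .01 -.144
```

```text
shift cm [-1.000e-02 -1.300e-01  1.048e+01] twist -0.0 | t 29.38 pos [0.6465 0.2653 0.1148] ang -0.144 q [ 0.29  0.51  1.34 -0.    1.29  0.43] F [-0.1 -0.3 -0.7] w 0.0852
```

View pics/c10.png

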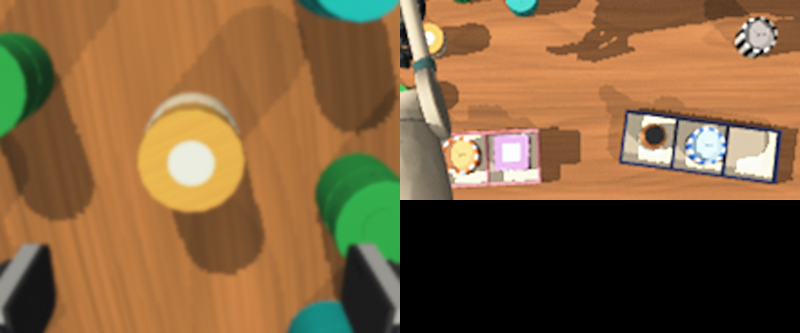

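```bash
python3 - <<'E'
from h import *
print('tin',wray(314.6,197.8,.056),'green',wray(422,229,.056))
E
python3 g.py .6455 .2655 .009 -.144
```

```text
tin [0.6432 0.2646] green [0.7309 0.223 ]
shift cm [-1.000e-02 -1.300e-01  1.058e+01] twist -0.0 | t 29.38 pos [0.6465 0.2653 0.1148] ang -0.144 q [ 0.29  0.51  1.34 -0.    1.29  0.43] F [-0.1 -0.3 -0.7] w 0.0852
```

servo_tool(commands="0.1 -0.2 2.5 0 1; 0.1 -0.2 5.5 0 1; 0.1 -0.2 8 0 1; 0.1 -0.2 9.8 0 1; 0.1 -0.2 10.6 0 1; 0.1 -0.2 10.6 0 1; 0.1 -0.2 10.6 0 1")

```text
clock: 29.97
position: [0.6445, 0.2666, 0.0081]
ee_rot: [0.0, 0.756, 0.654, 0.001]
contact_force: [-0.1, -0.6, 1.3]
width: 0.0854
```

servo_tool(commands="0 0 0 0 -1; 0 0 0 0 -1; 0 0 0 0 -1; 0 0 0 0 -1; 0 0 0 0 -1; 0 0 0 0 -1; 0 0 0 0 -1; 0 0 0 0 -1", newtons=30)

```text
clock: 30.63
position: [0.6442, 0.2669, 0.0087]
ee_rot: [0.0, 0.756, 0.654, 0.001]
contact_force: [-0.7, -0.8, 6.4]
width: 0.0503
```

servo_tool(commands="0 0 -0.5 0 -1; 0 0 -1.5 0 -1; 0 0 -3 0 -1; 0 0 -5 0 -1; 0 0 -8 0 -1; 0 0 -12 0 -1; 0 0 -15 0 -1; 0 0 -17.5 0 -1; 0 0 -17.5 0 -1; 0 0 -17.5 0 -1")

```text
clock: 31.47
position: [0.6443, 0.2668, 0.1842]
ee_rot: [0.001, 0.756, 0.654, 0.002]
contact_force: [-0.9, -1.1, -1.9]
width: 0.0505
```

```bash
python3 g.py .456 -.260 .18 -.144
```

```text
shift cm [-54.83 -11.08   0.28] twist 0.0 | t 31.47 pos [0.6443 0.2668 0.1842] ang -0.144 q [ 0.29  0.47  1.24 -0.    1.43  0.44] F [-0.9 -1.1 -1.9] w 0.0505
```

servo_tool(commands="-1 -0.2 0 0 -1; -3.5 -0.7 0 0 -1; -6.5 -1.3 0 0 -1; -10 -2 0 0 -1; -13.5 -2.7 0 0 -1; -17 -3.4 0 0 -1; -20.5 -4.1 0 0 -1; -24 -4.8 0 0 -1; -27.5 -5.5 0 0 -1; -31 -6.3 0 0 -1")

```text
clock: 32.3
position: [0.5336, -0.033, 0.1795]
ee_rot: [-0.002, 0.756, 0.654, -0.002]
contact_force: [0.3, -1.0, -1.4]
width: 0.0505
```

servo_tool(commands="-3.5 -0.7 0 0 -1; -7 -1.4 0 0 -1; -10.5 -2.1 0 0 -1; -14 -2.8 0 0 -1; -17.5 -3.5 0 0 -1; -20.5 -4.2 0 0 -1; -22.8 -4.6 0 0 -1; -23.8 -4.8 0 0 -1; -23.8 -4.8 0 0 -1; -23.8 -4.8 0 0 -1")

```text
clock: 33.13
position: [0.4538, -0.259, 0.1804]
ee_rot: [-0.002, 0.757, 0.654, 0.0]
contact_force: [-0.3, -0.0, -1.6]
width: 0.0502
```

```bash
python3 - <<'E'
from h import *
w=save('wrist','w11.png')
t=save('top','t11.png')[215:275,320:440]
A=cv2.resize(w,(480,300));B=cv2.resize(t,(480,240),interpolation=cv2.INTER_CUBIC)
cv2.imwrite('pics/c11.png',cv2.vconcat([A,B])[:,:,::-1])
E
python3 g.py .4555 -.2595 .03 -.144
```

```text
shift cm [-0.13  0.12 15.11] twist 0.001 | t 33.23 pos [ 0.4547 -0.2583  0.1811] ang -0.143 q [-0.65  0.21  1.64  0.    1.3  -0.51] F [-0.4 -0.2 -1.5] w 0.0505
```

View pics/c11.png

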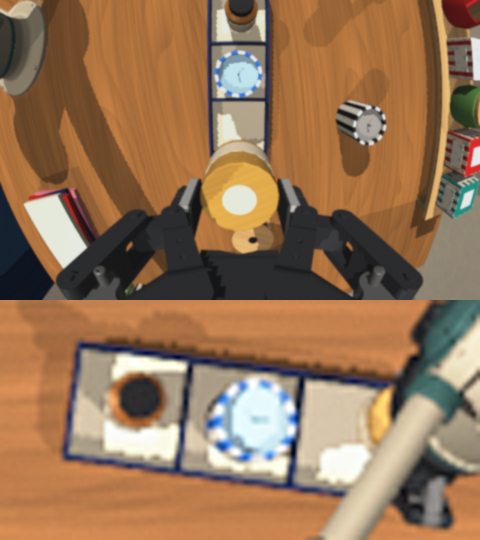

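The bottle and the blue pot stand in their bays, and the tin is held over the last bay with its dot at about (319,267). I'll check the offsets.

Run:
```python
from h import *
for n,u,v,z in [('d1',279,133,.026),('d2',361,133,.026),('tin',318.7,266.7,.2285),('blue',318.7,98,.070)]: print(n,wray(u,v,z))
```

```text
d1 [ 0.4179 -0.211 ]
d2 [ 0.5055 -0.2236]
tin [ 0.4545 -0.2606]
blue [ 0.4656 -0.1808]
```

servo_tool(commands="0 0.1 2 0 -1; 0 0.1 5 0 -1; 0 0.1 8.5 0 -1; 0 0.1 11.5 0 -1; 0 0.1 13.8 0 -1; 0 0.1 15 0 -1; 0 0.1 15.4 0 -1; 0 0.1 15.4 0 -1; 0 0.1 15.4 0 -1")

```text
clock: 33.98
position: [0.4568, -0.2596, 0.0284]
ee_rot: [0.001, 0.756, 0.655, 0.0]
contact_force: [-0.2, -0.2, -0.3]
width: 0.05
```

```bash
python3 g.py .4557 -.259 .0135 -.144
```

```text
shift cm [ 0.05 -0.12  1.49] twist 0.001 | t 33.98 pos [ 0.4568 -0.2596  0.0284] ang -0.143 q [-0.65  0.35  1.86  0.    0.93 -0.51] F [-0.2 -0.2 -0.3] w 0.05
```

servo_tool(commands="0 0 0.5 0 -1; 0 0 0.9 0 -1; 0 0 1.2 0 -1; 0 0 1.5 0 -1; 0 0 1.5 0 -1; 0 0 1.5 0 -1")

```text
clock: 34.48
position: [0.4559, -0.2601, 0.0128]
ee_rot: [0.0, 0.756, 0.654, -0.0]
contact_force: [-0.8, 0.2, -1.3]
width: 0.0507
```

servo_tool(commands="0 0 0 0 0.5; 0 0 0 0 0.5; 0 0 0 0 0.5; 0 0 0 0 0.5; 0 0 -2 0 0.5; 0 0 -5 0 0.8; 0 0 -8 0 1; 0 0 -12 0 1; 0 0 -16 0 1; 0 0 -18 0 1")

```text
clock: 35.32
position: [0.4577, -0.2613, 0.1979]
ee_rot: [0.004, 0.756, 0.654, 0.001]
contact_force: [0.6, -0.5, 0.1]
width: 0.0854
```

servo_tool(commands="-3 -1 0 0 1; -6 -3 0 0 1; -9 -5 0 0 1; -12 -7 0 0 1; -15 -9 0 0 1; -18 -10 0 0 1; -20 -11 0 0 1; -20 -11 0 0 1; -20 -11 0 0 1")

```text
clock: 36.07
position: [0.3176, -0.4428, 0.1926]
ee_rot: [-0.0, 0.757, 0.653, 0.0]
contact_force: [0.1, 0.8, -0.0]
width: 0.086
```

Run:
```python
from h import *
t=save('top','t12.png')[160:280,215:435]
s=save('scene','s12.png')[105:285,180:420]
A=cv2.resize(t,(792,432),interpolation=cv2.INTER_CUBIC)[:,:]
cv2.imwrite('pics/c12.png',cv2.vconcat([A[200:],cv2.resize(s,(792,594),interpolation=cv2.INTER_CUBIC)[:366]])[:,:,::-1])
st=monitor.get_state();print(st['clock'],st['position'])
```

```text
36.1667 [ 0.31855423 -0.44131946  0.1926666 ]
```

The picture limit is reached, so I'll check the final positions numerically: brass, blue, amber/black, peach and lilac blobs against their bay centres.

Run:
```python
from h import *
im=cv2.imread('pics/t12.png');h=cv2.cvtColor(im,cv2.COLOR_BGR2HSV)
c=imaging.get_calibration('top');K,R,t=[np.array(c[k]) for k in('camera_matrix','R','t')]
def pj(x,y,z): p=K@(R@[x,y,z]+t); return p[:2]/p[2]
L=(np.array([.467,-.176]),-.144);S=(np.array([.453,.171]),.04)
for n,(B,a),b,hgt,lo,hi in [('tin',L,-.084,.056,(15,110,120),(28,255,255)),('blue',L,0,.062,(92,30,150),(112,110,255)),('bottle',L,.084,.088,(0,0,0),(180,130,60)),('orange',S,.042,.062,(12,70,170),(25,150,255)),('carton',S,-.042,.062,(130,50,120),(165,160,255))]:
    e=B+b*np.array([-np.sin(a),np.cos(a)]); u,v=pj(*e,hgt+.004)
    m=cv2.inRange(h,lo,hi); w=np.zeros_like(m); cv2.circle(w,(int(round(u)),int(round(v))),13,255,-1); m&=w
    k,l,st,ce=cv2.connectedComponentsWithStats(m); i=1+np.argmax(st[1:,4]) if k>1 else 0
    x0,y0,ww,hh,ar=st[i]; p=ray('top',x0+ww/2-.5,y0+hh/2-.5,hgt+.004)[:2]-e
    bx=np.array([np.cos(a),np.sin(a)]);by=np.array([-np.sin(a),np.cos(a)])
    print(n,'exp px',u.round(1),v.round(1),'bbox',st[i],'off mm x,y',(p@bx*1000).round(1),(p@by*1000).round(1))
# unmoved things: difference before/after around black, spool, lids
a=cv2.imread('pics/top0.png').astype(int)
for n,(u0,u1,v0,v1) in dict(black=(396,426,170,200),spool=(457,490,234,265),lids=(130,178,188,280)).items():
    print(n,'mean abs diff',abs(a[v0:v1,u0:u1]-im[v0:v1,u0:u1]).mean().round(2))
```

```text
tin exp px 410.5 248.3 bbox [401 239  20  17 207] off mm x,y 3.7 0.4
blue exp px 381.9 244.3 bbox [373 236  21  19 117] off mm x,y -1.5 -3.4
bottle exp px 353.6 239.9 bbox [350 235  10   9  71] off mm x,y 3.0 -2.3
orange exp px 246.9 251.3 bbox [239 240  19  21 226] off mm x,y 3.6 -3.3
carton exp px 276.0 249.8 bbox [267 239  19  20 201] off mm x,y 3.8 -0.0
black mean abs diff 7.71
spool mean abs diff 1.4
lids mean abs diff 1.74
```

Run:
```python
from h import *
a=cv2.imread('pics/top0.png');b=cv2.imread('pics/t12.png')
r=cv2.matchTemplate(b[155:215,380:445],a[171:199,398:426],cv2.TM_CCOEFF_NORMED);m=cv2.minMaxLoc(r);print(m[1],'shift px',m[3][0]-18,m[3][1]-16)
if abs(m[3][0]-18)<3 and abs(m[3][1]-16)<3: print(ticket.sign_off())
```

```text
0.9525306224822998 shift px 0 0
the job is handed in; nothing more can be done
None
```

I filled both gift sets and handed the job in at about 36 s. `sign_off` gives no verdict, so what follows rests on my own checks.

- **Navy box:** the blue pot is in the middle bay, with the bottle and the tin in the outer bays.
- **Pink box:** the carton and the orange pot have one bay each.
- **Centring:** measured from the overhead image, all five are within about 4 mm of their bay centres along each box axis; the limit is 22 mm. An earlier wrist reading put the carton about 7 mm off.
- **Height and uprightness:** I did not measure these directly. Each piece was lowered to about 1 mm above its bay floor, judged from its pick height, before release. The pictures I viewed showed the first four standing upright.
- **Tin:** after release I checked it only by image code, because I had used all 16 picture views.
- **Left alone:** the black pot matched its starting position with no shift, and the spool and lids areas were essentially unchanged in the overhead image.

**What went wrong:** my first grasp on the carton closed on nothing. The fingertips appeared to be 20–30 mm behind the stated tool point. I grasped lower from then on, and I also reset the bottle grip once. Nothing was dropped or knocked over.

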